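# Sweep the leftover spacers into the catch tray

## Task

Clear the assembly mat: with the gripper's fingers closed, sweep the three loose steel spacer rings along the bench through the open side of the blue catch tray, until each lies flat and wholly inside it. Only push them, do not lift or carry them, and leave the jar, the terminal block and the brass bracket where they stand. Finish with the hand clear of everything.

Things in the scene. Friction and masses are not known exactly. Their poses are not given: they have to be found in the camera images.
- spacer1: loose bright steel spacer ring, outside diameter 32 mm, bore 14 mm, 18 mm high, about 70 g, lying flat on the bench; origin at the centre of its underside, z up
- spacer2: loose bright steel spacer ring, outside diameter 32 mm, bore 14 mm, 18 mm high, about 70 g, lying flat on the bench; origin at the centre of its underside, z up
- spacer3: loose bright steel spacer ring, outside diameter 32 mm, bore 14 mm, 18 mm high, about 70 g, lying flat on the bench; origin at the centre of its underside, z up
- tray: fixed blue three-sided catch tray, pale floor flush with the bench (no lip). Inside 180 mm along its x, 110 mm along its y; walls 30 mm high, 4 mm thick at its -x, +x and -y sides; the whole +y side is open. Origin on the floor at the middle of the inside (back wall at y = -55 mm, open side at +55 mm), z up. The open side faces roughly the robot's left (world +y), within 0.3 rad
- tray_mouth (a point): middle of the tray's open side, on the floor: 55 mm along the tray's +y from its origin; same axes as the tray
- jar: bystander: loose white jar with a red cap, diameter 42 mm, 58 mm tall; origin at the centre of its underside
- terminal: bystander: loose grey terminal block with an orange top, footprint 40 x 34 mm, 38 mm tall; origin at the centre of its underside
- bracket: bystander: loose brass L bracket, foot 44 mm (its x) x 36 mm (its y) x 6 mm, upright leg 44 mm tall at its +x edge; origin at the centre of the foot's underside

How it is judged:
By the outcome, as a careful person would: the job done as asked, in the order asked, and still so for the second after the job is handed in, with the robot touching nothing.
It also fails if it takes over 72 s, if anything falls off the work surface, if the arm or the gripper's body presses on something with over 40 N, if the wrist force passes 120 N, or if a joint passes its speed limit or range.

## Robot

A 6-joint arm with a two-finger parallel gripper is mounted at the origin on the work surface. World frame = base frame: x ahead of the robot, y to its left, z up, the work surface at z = 0. Lengths are in mm, angles in rad, forces in N, time in s.
With the tool pointing down it reaches from about 300 to 750 mm from the base axis. Payload 8.5 kg.
Tool frame: the origin (TCP) lies on the centre line of the jaws, within the pads' length; the fingertips stand manip.tips_ahead ahead of it and the grasp point (between the pads) is the TCP (manip.tips_ahead is the distance from the TCP to the fingertips, in mm); z points along the fingers, y is the line along which they close (so a half turn about z gives the same grasp; the last joint's range is limited). The gripper opens to 85 mm and grips with 20 to 120 N. Pads are 22 mm wide; open, the fingers measure 114 mm over their backs; the gripper's body (76 mm by 85 mm) begins 54 mm behind the grasp point. The pads swing forward as they close: fully open they stand 13 mm farther back than shut.
Start: joints at [-1.333, 0.381, 1.297, -0, 1.464, -0.215], TCP at [240.609, -494.558, 250.322] pointing down, gripper open.
Joint ranges: [-3.11, 3.11], [-0.89, 2.33], [0.22, 2.48], [-1.42, 4.56], [0.17, 2.85], [-2.88, 2.88]. Speed limits (rad/s): [2.39, 2.39, 3.14, 3.14, 3.14, 3.14].

## Interface

Orientations are given as a unit quaternion [x, y, z, w].
In Python, from station import manip gives the robot as it stands. Calls block until the motion is done:
- manip.goto(position, orientation): joint-space move of the TCP to a pose.
- manip.move_straight(position, rate=150, frame=None): straight line of the TCP; frame=None keeps the orientation; rate is the mean speed in mm/s.
- manip.set_joints(angles): joint-space move.
- manip.open_gripper() and manip.close_gripper(): open the fingers fully, or close them until they stop; the grip force is fixed at half the most.
- manip.wait(seconds).
- manip.solve_ik(position, orientation): joint angles nearest the present ones, or None.
- manip.get_image(name): name is "side" or "top" or "wrist"; returns the picture (384x512x3 uint8, red, green, blue); there is no depth.
- manip.camera_info(name): a dict with "intrinsics" (3x3 intrinsics, pixels), "R" (3x3) and "t" (3): a world point X has camera coordinates R X + t. Camera axes: x right, y down, z forward; pixel columns grow to the right and rows downward; lengths in mm; the calibration is good to about 2 mm. The wrist camera is an equidistant fisheye: a pixel r from the principal point sees the ray r / f radians off the axis. A picture is of the moment at which its call begins: read the wrist's pose just before it. camera_info takes no time and is no camera call; for the wrist camera it gives the pose at the moment of the call.
A pose or a line that the arm cannot do raises manip.MotionError and nothing moves.
- manip.hand_in(): hands the job in; it is judged then, once.
Readings, each from a call of its own:
- manip.get_time_s(): time.
- manip.get_joints(): joint angles.
- manip.get_qd(): joint speeds.
- manip.get_effort(): joint torques, N m.
- manip.get_eef_pos(): TCP position.
- manip.get_tcp_rot(): TCP orientation.
- manip.get_contact_force(): force on the tool from outside, world axes, zero at the start.
- manip.get_wrist_torque(): the same for the moment, N m.
- manip.get_width(): finger opening in mm.
- manip.get_grasp_force(): force on a finger pad.
Only numpy, scipy, OpenCV 4.12 (cv2) and the standard library are available. Lean on these libraries where they do the work, as an engineer would, in place of code of your own. Each camera call takes 0.05 s, during which the arm holds its last target. There are 200 camera calls.

## Working session

There is one attempt and no reset: what is moved stays moved. The work goes in short steps, each a Python script; the robot and the scene stay as the last script left them, time stands still between calls to the robot, and variables do not carry over. Pictures are saved under pics/ and viewed, at most 10 in all, crops included, and the job is handed in when it is done.

```bash
mkdir -p pics; python3 - <<'E'
from station import manip
import cv2
for n in("top","side"):
    im=manip.get_image(n); cv2.imwrite(f"pics/{n}0.png",im[:,:,::-1]); c=manip.camera_info(n); print(n,c)
print(manip.tips_ahead,manip.get_tcp_rot(),manip.get_time_s())
E
```

```text
top {'intrinsics': array([[422.12187315,   0.        , 251.59842254],
       [  0.        , 422.12187315, 189.19008184],
       [  0.        ,   0.        ,   1.        ]]), 'R': array([[ 0.01870205, -0.99968633, -0.01665735],
       [-0.98811659, -0.01593827, -0.15287765],
       [ 0.15256421,  0.01931853, -0.98810473]]), 't': array([ 60.88418793, 586.81569083, 758.19037464])}
side {'intrinsics': array([[489.25354479,   0.        , 251.17036572],
       [  0.        , 489.25354479, 192.84079923],
       [  0.        ,   0.        ,   1.        ]]), 'R': array([[-0.8243854 , -0.56598084,  0.00737548],
       [-0.3199939 ,  0.45526322, -0.8308666 ],
       [ 0.46689679, -0.6873144 , -0.55642277]]), 't': array([522.43362621, 210.46747507, 626.9846484 ])}
19.0 [ 9.74480812e-01  2.24469938e-01 -1.12007751e-05 -6.27824640e-04] 0.1
```

View pics/top0.png

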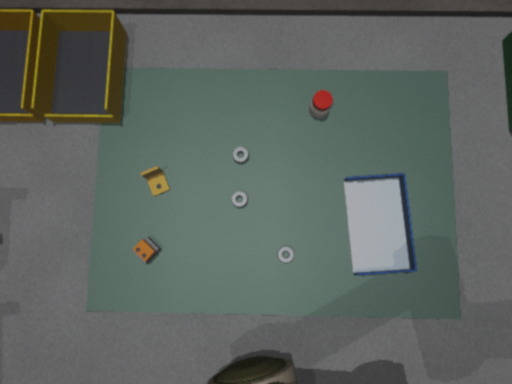

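View pics/side0.png

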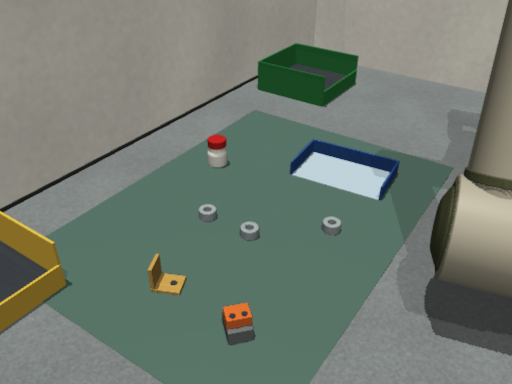

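The top view shows rings at about (241,155), (239,199) and (286,254), and the tray spanning columns 345–412 with its open side facing image left. The jar is at (321,100), with the bracket and terminal far left. The side view agrees, and the paths to the tray look free.

```bash
cat > h.py <<'E'
import numpy as np, cv2
from station import manip
def px2w(uv,z,cam="top"):
    c=manip.camera_info(cam); R,t=np.array(c["R"]),np.array(c["t"])
    d=R.T@np.linalg.inv(c["intrinsics"])@np.array([uv[0],uv[1],1.]); o=-R.T@t
    return (o+d*(z-o[2])/d[2])[:2]
def w2px(X,cam="top"):
    c=manip.camera_info(cam); p=c["intrinsics"]@(c["R"]@np.array(X,float)+c["t"]); return p[:2]/p[2]
def rings(im,box=(215,140,345,275)):
    """bright low-saturation blobs on the green mat, left of the tray in the top picture"""
    x0,y0,x1,y1=box; hsv=cv2.cvtColor(im,cv2.COLOR_RGB2HSV)[y0:y1,x0:x1]
    m=((hsv[...,1]<40)&(hsv[...,2]>110)).astype(np.uint8)
    n,_,st,ce=cv2.connectedComponentsWithStats(cv2.morphologyEx(m,cv2.MORPH_CLOSE,np.ones((5,5))))
    return [(ce[i]+[x0,y0],st[i]) for i in range(1,n) if st[i,4]>40]
E
python3 - <<'E'
from h import *
im=cv2.imread("pics/top0.png")[:,:,::-1].copy()
for c,s in rings(im): print("ring",c,s,px2w(c,9))
hsv=cv2.cvtColor(im,cv2.COLOR_RGB2HSV)
m=((hsv[...,1]<60)&(hsv[...,2]>150)).astype(np.uint8); m[:,:335]=0;m[:,425:]=0;m[:165]=0;m[285:]=0
k=max(cv2.findContours(m,0,2)[0],key=cv2.contourArea)
q=cv2.approxPolyDP(k,6,True)[:,0]; print(q.tolist(),[px2w(p,0).round() for p in q])
r=cv2.minAreaRect(np.array([px2w(p,0) for p in k[:,0]],np.float32));print(r)
for n,uv,z in(("jar",(322,100),58),("term",(146,248),38),("brk",(158,186),6)):print(n,px2w(uv,z))
cv2.imwrite("pics/crop.png",cv2.resize(im[140:290,210:430],None,fx=3.5,fy=3.5,interpolation=2)[:,:,::-1])
E
```

```text
ring [266.03927326 217.76546155] [    0     0   130   135 10898] [534.81891647  42.29687023]
[[397, 180], [344, 183], [354, 271], [407, 267]] [array([ 616., -220.]), array([ 608., -114.]), array([ 435., -130.]), array([ 444., -233.])]
((526.3163452148438, -174.8082733154297), (175.3859405517578, 108.81855773925781), 4.902932167053223)
jar [760.31601402 -61.92136112]
term [471.18484966 268.7058683 ]
brk [595.23641431 260.0492556 ]
```

View pics/crop.png

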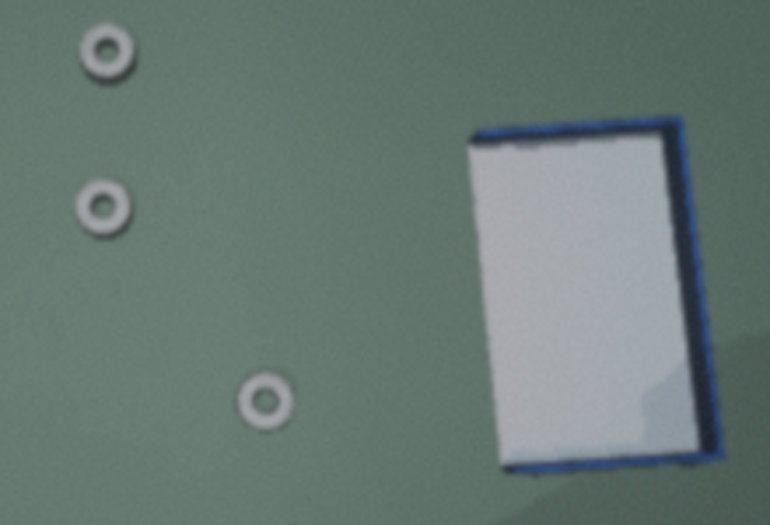

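```bash
sed -i "s/hsv\[...,2\]>110/hsv[...,2]>140/" h.py; cat >> h.py <<'E'
T0=np.array([526.,-176.]); TA=0.088
def tray(tx,ty): c,s=np.cos(TA),np.sin(TA); return T0+np.array([c*tx-s*ty,s*tx+c*ty])
def totray(p): c,s=np.cos(TA),np.sin(TA); d=np.array(p)-T0; return np.array([c*d[0]+s*d[1],-s*d[0]+c*d[1]])
def quat(psi): return [np.cos(psi/2),np.sin(psi/2),0,0]
E
python3 - <<'E'
from h import *
im=cv2.imread("pics/top0.png")[:,:,::-1].copy()
P=[px2w(c,12) for c,s in rings(im)]; print([(c,s[2:],px2w(c,12)) for c,s in rings(im)])
G=[tray(55,-5),tray(0,-5),tray(-50,-5)]
P=sorted(P,key=lambda p:-p[0])
for p,g in zip(P,G):
    u=(g-p)/np.linalg.norm(g-p); psi=np.arctan2(u[1],u[0]); print(p.round(1),g.round(1),psi)
    for f in(0,np.pi):
        for q in(p-45*u,g-25*u): 
            j=manip.solve_ik([*q,24],quat(psi+f)); print(f,None if j is None else np.round(j,2))
# go above the start for ring C
p,g=P[2],G[2];u=(g-p)/np.linalg.norm(g-p);psi=np.arctan2(u[1],u[0])
manip.close_gripper()
q=p-50*u
ok=[]
for f in(0,np.pi):
    j=manip.solve_ik([*q,120],quat(psi+f)); 
    if j is not None: ok.append((abs(j[5]),f))
f=min(ok)[1]; print("f",f)
manip.goto([*q,80],quat(psi+f)); manip.move_straight([*q,24],rate=100)
print(manip.get_eef_pos(),manip.get_time_s(),manip.get_width())
a=manip.get_image("wrist");b=manip.get_image("top");cv2.imwrite("pics/w1.png",np.hstack([a,b])[:,:,::-1][:,::1])
cv2.imwrite("pics/w1.png",cv2.resize(np.hstack([a,b]),(800,300),interpolation=3)[:,:,::-1])
E
```

```text
[(array([239.94392523, 153.6635514 ]), array([ 15,  14, 107], dtype=int32), array([662.79858286,  96.55936541])), (array([238.80833333, 198.56666667]), array([ 15,  14, 120], dtype=int32), array([571.6759432 ,  96.71893745])), (array([285.296875 , 254.1484375]), array([ 15,  15, 128], dtype=int32), array([464.66603272,   4.12950257]))]
[662.8  96.6] [ 581.2 -176.1] -1.86144584208552
0 [ 0.03  0.83  1.14 -0.    1.17 -2.82]
0 None
3.141592653589793 [ 0.03  0.83  1.14 -0.    1.17  0.32]
3.141592653589793 [-0.45  0.72  1.41 -0.    1.01 -0.16]
[571.7  96.7] [ 526.4 -181. ] -1.732275276759482
0 None
0 [-0.5   0.65  1.58 -0.    0.92  2.8 ]
3.141592653589793 [ 0.04  0.7   1.45 -0.    0.99  0.2 ]
3.141592653589793 [-0.5   0.65  1.58 -0.    0.92 -0.34]
[464.7   4.1] [ 476.6 -185.4] -1.5077318230735315
0 None
0 [-0.56  0.59  1.72 -0.    0.83  2.52]
3.141592653589793 [-0.15  0.55  1.83 -0.    0.76 -0.21]
3.141592653589793 [-0.56  0.59  1.72 -0.    0.83 -0.63]
f 3.141592653589793
[461.79152837  53.87034681  24.31051537] 3.775 -0.009727769315283498
```

View pics/w1.png

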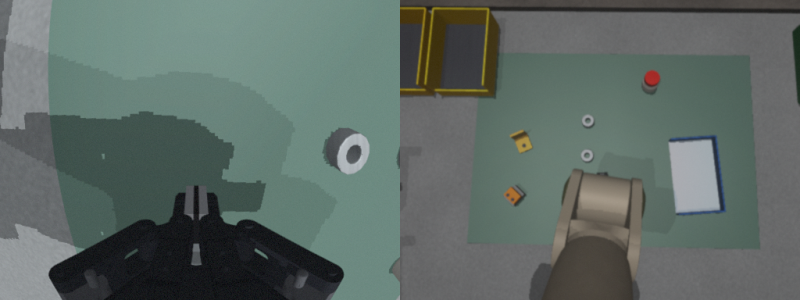

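The wrist view shows the closed fingers at (195,190) and the ring to the right at (345,150). I'll check the camera and tool axes numerically to see which finger face pushes.

```bash
python3 - <<'E'
from h import *
from scipy.spatial.transform import Rotation as Ro
c=manip.camera_info("wrist");print(c["R"].round(2),(-c["R"].T@c["t"]).round(),c["intrinsics"].round(1))
print(Ro.from_quat(manip.get_tcp_rot()).as_matrix().round(2))
E
```

```text
[[ 1.    0.06  0.  ]
 [ 0.06 -0.94  0.33]
 [ 0.02 -0.33 -0.95]] [457. 138. 148.] [[297.3   0.  250.8]
 [  0.  297.3 191.6]
 [  0.    0.    1. ]]
[[-0.06  1.    0.  ]
 [ 1.    0.06 -0.  ]
 [-0.    0.   -1.  ]]
```

```bash
cat >> h.py <<'E'
def wpx(X,c):
    v=c["R"]@np.array(X,float)+c["t"]; th=np.arctan2(np.hypot(v[0],v[1]),v[2]); f=c["intrinsics"][0,0]
    return c["intrinsics"][:2,2]+f*th*v[:2]/np.hypot(v[0],v[1])
def wray(uv,z,c):
    d=(np.array(uv)-c["intrinsics"][:2,2])/c["intrinsics"][0,0]; th=np.hypot(*d)
    v=c["R"].T@np.array([*(np.sin(th)*d/th),np.cos(th)]); o=-c["R"].T@c["t"]; return (o+v*(z-o[2])/v[2])[:2]
def see(pred,name=None,rad=45):
    """ring centre from the wrist picture, near the predicted world point"""
    c=manip.camera_info("wrist"); im=manip.get_image("wrist")
    if name: cv2.imwrite(f"pics/{name}.png",im[:,:,::-1])
    hsv=cv2.cvtColor(im,cv2.COLOR_RGB2HSV); m=((hsv[...,1]<30)&(hsv[...,2]>125)).astype(np.uint8)
    d=np.zeros_like(m); cv2.circle(d,tuple(int(v) for v in wpx([*pred,12],c)),rad,1,-1)
    n,_,st,ce=cv2.connectedComponentsWithStats(cv2.morphologyEx(m*d,cv2.MORPH_CLOSE,np.ones((9,9))))
    if n<2: return None
    i=1+np.argmax(st[1:,4]); print("   blob",ce[i].round(),st[i]); return wray(ce[i],13,c)
E
python3 - <<'E'
from h import *
p=np.array([464.7,4.1]); g=tray(-50,-5); u=(g-p)/np.linalg.norm(g-p); q=quat(np.arctan2(u[1],u[0])+np.pi/2)
b=p-50*u
manip.move_straight([*b,60],rate=150)
manip.goto([*b,60],q); manip.move_straight([*b,24],rate=100)
r=see(p,"c0"); print(r)
print(manip.get_time_s(), manip.get_joints())
a=cv2.imread("pics/c0.png")
manip.move_straight([*(p-10*u),24],rate=60)
r=see(p+20*u,"c1"); print(r, r-manip.get_eef_pos()[:2],manip.get_contact_force())
cv2.imwrite("pics/c01.png",cv2.resize(np.hstack([a,cv2.imread("pics/c1.png")]),(800,300),interpolation=3))
E
```

```text
blob [348. 244.] [324 235  46  18 539]
[474.07053133   2.27735934]
6.225 [-1.39164656e-01  5.51679831e-01  1.82619707e+00 -4.11173607e-06
  7.63042430e-01  1.36858334e+00]
   blob [322. 241.] [301 231  37  23 409]
[477.77874522 -22.84182535] [ 13.77916658 -37.082757  ] [-0.28745718  0.39236093 -0.17681736]
```

View pics/c01.png

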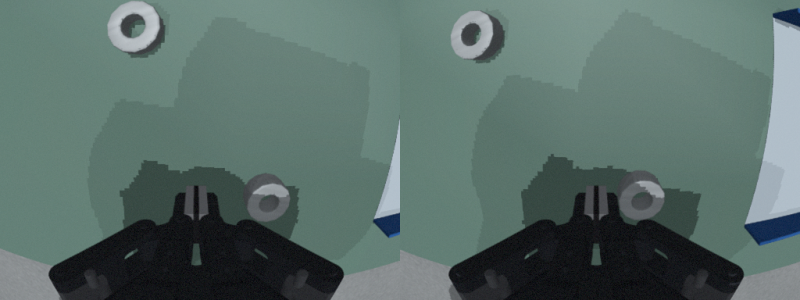

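The ring, partly in shadow, sits at (343,253) before the push and (309,252) after it, in contact with the right finger. My threshold only caught the lit half, so I'm checking the colours.

```bash
python3 - <<'E'
from h import *
im=cv2.imread("pics/c1.png");h=cv2.cvtColor(im,cv2.COLOR_BGR2HSV)
for n,(x,y) in dict(lit=(318,236),shad=(296,252),shad2=(312,272),mats=(355,268),mats2=(220,235),mat=(300,180),finger=(255,250),floor=(490,180),floorsh=(495,245)).items(): print(n,np.median(h[y-2:y+3,x-2:x+3].reshape(-1,3),axis=0))
c=manip.camera_info("wrist")
r=wray((309,252),16,c);e=manip.get_eef_pos()[:2];print(r,r-e)
E
```

```text
lit [101.  17. 161.]
shad [ 99.  18. 101.]
shad2 [101.  20. 106.]
mats [79. 60. 74.]
mats2 [79. 64. 73.]
mat [ 81.  51. 121.]
finger [110.  22.  77.]
floor [103.  32. 201.]
floorsh [103.  30. 201.]
[472.53752723 -15.65884382] [  8.53794858 -29.89977546]
```

```bash
sed -i 's/(hsv\[...,1\]<30)&(hsv\[...,2\]>125)/(cv2.GaussianBlur(hsv[...,1],(5,5),0)<27)\&(hsv[...,2]>88)/; s/wray(ce\[i\],13,c)/wray(ce[i],14,c)/' h.py; cat >> h.py <<'E'
D=30.5
def ctl(p,g,step=45,z=24,nmax=8,tag=None):
    """push the ring from p to g in steps, looking and re-aiming between them; the tool keeps its turn"""
    g=np.array(g)
    for k in range(nmax):
        r=see(p,f"{tag}{k}" if tag else None); t=manip.get_time_s()
        e=manip.get_eef_pos()[:2]
        if r is not None and np.hypot(*(r-p))<25: p=r
        else: print("   no sight",r)
        d=g-p; L=np.hypot(*d); u=d/max(L,1e-6)
        print(k,"ring",p.round(1),"tray",totray(p).round(1),"rel",(p-e).round(1),"left",round(L,1),"t",round(t,1))
        if L<8 or totray(p)[1]<g_ty: break
        s=p-(D+5)*u                       # place behind the ring
        lat=abs(np.cross(u,e-s))
        if lat>2:
            n0=e-7*u if np.dot(p-e,u)<D+6 else e
            manip.move_straight([*n0,z],rate=80); manip.move_straight([*s,z],rate=80)
        q=p+u*(min(step,L)-D); manip.move_straight([*q,z],rate=70); p=p+u*min(step,L)
    return p
g_ty=8
E
python3 - <<'E' 2>&1 | grep -v Deprec
from h import *
p=ctl(np.array([472.5,-16]),tray(-50,0),tag="C")
E
```

```text
blob [309. 251.] [ 281  220   57   61 1953]
0 ring [471.7 -16.4] tray [-40.1 163.8] rel [  7.7 -30.7] left 164.1 t 7.1
   blob [309. 261.] [ 281  228   56   60 1604]
1 ring [474.1 -61.8] tray [-41.7 118.3] rel [  2.1 -31.1] left 118.6 t 8.6
   blob [309. 262.] [ 281  240   56   47 1438]
2 ring [ 475.5 -107.4] tray [-44.2  72.7] rel [  1.3 -31.4] left 73.0 t 9.4
   blob [309. 261.] [ 282  240   55   46 1256]
3 ring [ 477.6 -153.2] tray [-46.2  27. ] rel [  2.  -31.5] left 27.2 t 10.3
   blob [309. 264.] [ 282  245   54   42 1086]
4 ring [ 477.6 -181.7] tray [-48.8  -1.4] rel [ -0.1 -31.8] left 1.9 t 11.4
```

Ring C is in. Rings B and A are next, using the same method.

```bash
cat >> h.py <<'E'
def nextring(p,g,tag,back=52):
    e=np.array(manip.get_eef_pos()); o=tray(0,20)-T0
    manip.move_straight([*(e[:2]+o),24],rate=100); manip.move_straight([*(e[:2]+o),75],rate=150)
    u=(g-p)/np.linalg.norm(g-p); q=quat(np.arctan2(u[1],u[0])+np.pi/2); b=p-back*u
    manip.goto([*b,75],q); 
    r=see(p); print("from above",r)
    if r is not None and np.hypot(*(r-p))<15: p=r; u=(g-p)/np.linalg.norm(g-p); b=p-back*u; manip.move_straight([*b,50],rate=150)
    manip.move_straight([*b,24],rate=100)
    return ctl(p,g,tag=tag)
E
python3 - <<'E' 2>&1 | grep -v Deprec
from h import *
nextring(np.array([571.7,96.7]),tray(5,0),"B")
cv2.imwrite("pics/Bt.png",manip.get_image("top")[:,:,::-1])
E
```

```text
blob [325. 220.] [ 304  200   43   41 1018]
from above [572.21630367  96.03324861]
   blob [346. 260.] [ 319  236   54   49 1509]
0 ring [572.1  96. ] tray [ 69.8 266.9] rel [ -8.3 -51.5] left 274.6 t 14.2
   blob [308. 251.] [ 280  219   57   60 1891]
1 ring [571.4  51. ] tray [ 65.2 222.1] rel [  1.5 -30.9] left 230.2 t 15.4
   blob [308. 262.] [ 281  241   55   47 1475]
2 ring [563.4   6.6] tray [ 53.3 178.6] rel [ -5.5 -30.4] left 185.0 t 16.8
   blob [308. 262.] [ 281  235   56   53 1509]
3 ring [555.5 -38. ] tray [ 41.5 134.9] rel [ -5.4 -30.6] left 139.7 t 17.6
   blob [308. 262.] [ 281  241   56   46 1467]
4 ring [547.5 -82.6] tray [29.7 91.1] rel [ -5.4 -30.5] left 94.4 t 18.5
   blob [309. 262.] [ 282  241   55   46 1386]
5 ring [ 539.7 -127.4] tray [17.9 47.2] rel [ -5.3 -30.7] left 49.0 t 19.3
   blob [309. 262.] [ 282  240   55   47 1379]
6 ring [ 531.8 -172.1] tray [6.2 3.4] rel [ -5.3 -30.7] left 3.5 t 20.2
```

```bash
python3 - <<'E' 2>&1 | grep -v Deprec
from h import *
nextring(np.array([662.8,96.6]),tray(55,0),"A")
e=np.array(manip.get_eef_pos()); o=tray(0,25)-T0
manip.move_straight([*(e[:2]+o),24],rate=100); manip.move_straight([*(e[:2]+o),120],rate=150)
manip.move_straight([500,120,250],rate=250)
a=manip.get_image("top");b=manip.get_image("side")
cv2.imwrite("pics/end.png",cv2.resize(np.hstack([a,b]),(800,300),interpolation=3)[:,:,::-1])
cv2.imwrite("pics/endc.png",np.hstack([cv2.resize(a[160:290,330:425],(400,547)),cv2.resize(b[135:200,285:405],(400,217)).repeat(1,0) if 0 else cv2.copyMakeBorder(cv2.resize(b[135:200,285:405],(400,217)),0,330,0,0,0)])[:,:,::-1])
print(manip.get_time_s())
E
```

```text
blob [325. 221.] [ 304  202   42   40 1027]
from above [662.4066839  96.0660086]
   blob [346. 259.] [ 320  236   54   49 1569]
0 ring [662.3  96. ] tray [159.7 259. ] rel [-15.6 -49.8] left 279.4 t 23.1
   blob [308. 260.] [ 280  237   57   49 1605]
1 ring [649.8  53.4] tray [143.5 217.6] rel [ -8.3 -29.1] left 234.9 t 24.2
   blob [309. 260.] [ 282  237   56   48 1536]
2 ring [637.2   9.7] tray [127.1 175.3] rel [ -8.4 -30. ] left 189.5 t 25.0
   blob [309. 259.] [ 281  236   57   49 1608]
3 ring [624.7 -33.9] tray [110.8 132.8] rel [ -8.2 -30.1] left 144.1 t 25.9
   blob [309. 259.] [ 281  236   57   48 1649]
4 ring [612.5 -77.6] tray [94.8 90.5] rel [ -7.8 -30.1] left 98.8 t 26.7
   blob [308. 267.] [ 280  247   55   40 1032]
5 ring [ 594.7 -120.5] tray [73.3 49.2] rel [-13.2 -28.6] left 52.5 t 28.2
   blob [309. 256.] [ 281  226   58   56 1749]
6 ring [ 585.  -164.9] tray [59.7  5.9] rel [ -5.9 -30.7] left 7.5 t 29.6
32.125
```

View pics/end.png

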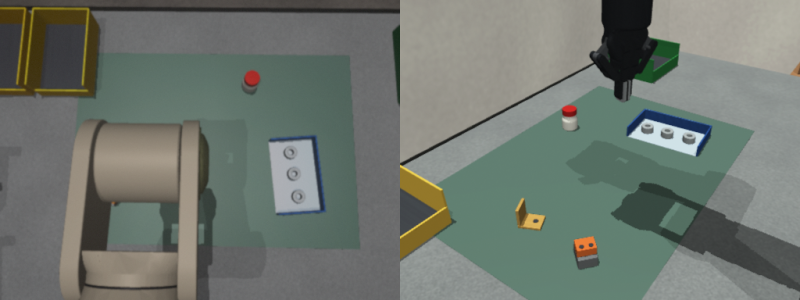

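View pics/endc.png

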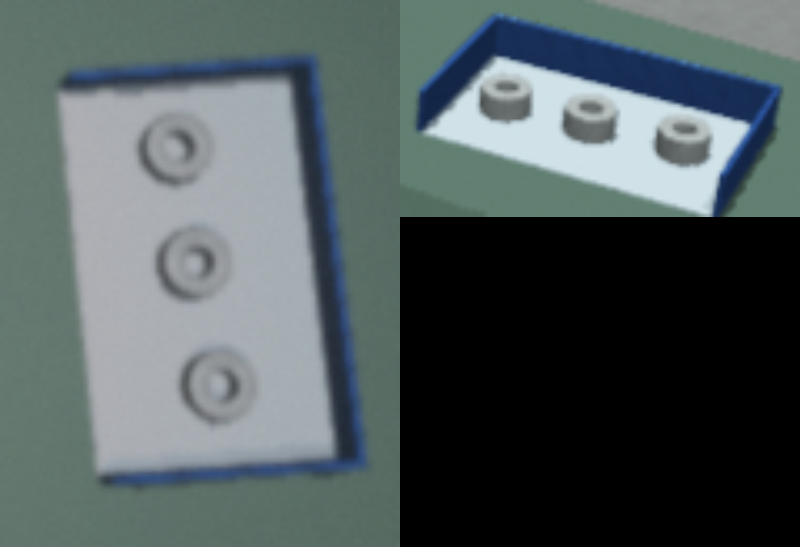

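All three rings lie flat and well inside the tray, at crop pixels (175,148), (193,263) and (218,385). The jar, bracket and terminal haven't moved, and the hand is high and clear.

```bash
python3 -c "
from station import manip
print(manip.hand_in())"
```

```text
the job is handed in; nothing more can be done
None
```

The job is handed in at about 32 s of the 72 s allowed: all three spacer rings were pushed flat and wholly into the tray, the jar, terminal block and bracket look unmoved in the final pictures, and the hand is clear.

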